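# Put the resin pot on to warm and set the heat

### The arm

A 7-joint arm with a two-finger parallel gripper is mounted at the origin on the work surface. World frame = base frame: x ahead of the robot, y to its left, z up, the work surface at z = 0. Lengths are in mm, angles in rad, forces in N, time in s.
With the tool pointing down it reaches from about 375 to 925 mm from the base axis. Payload 3.1 kg.
Tool frame: the origin (TCP) lies where the fingers leave the gripper's body, on its centre line; the fingertips stand 73 mm ahead of it and the grasp point (between the pads) lies 54 mm ahead of it; z points along the fingers, y is the direction in which the jaws open and shut (so a half turn about z gives the same grasp; the last joint's range is limited). The gripper opens to 85 mm and grips with 20 to 120 N. Pads are 22 mm wide; open, the fingers measure 114 mm over their backs; the gripper's body (76 mm by 85 mm) begins 54 mm behind the grasp point. The pads swing forward as they close: fully open they stand 13 mm farther back than shut.
Start: joints at [1.031, 0.383, 0.044, 1.598, -0.018, 1.161, -0.05], TCP at [277.937, -587.585, 303.869] pointing down, gripper open.
Joint ranges: [-2.61, 2.61], [-0.41, 2.15], [-1.48, 1.57], [0, 2.5], [-1.57, 4.71], [0.05, 1.97], [-2.85, 2.85]. Speed limits (rad/s): [2.79, 2.79, 3.14, 3.14, 3.14, 3.14, 3.14].

### API

Orientations are given as a rotation vector (axis times angle).
In Python, from workcell import manip, optics gives the robot as it stands.
- The arm moves only by the tool step_arm, never from a script. Its argument "targets" is a list that holds one entry, the list of rows, each a list of 5 numbers: the shift along the tool's x, y, z in cm, then the turn about the tool's z in degrees, then the opening, from 0 (shut) to 1 (fully open). In form: [[[dx, dy, dz, turn, hand], ...]]. A call has 1 to 10 rows; each row is the pose to reach, as a shift and turn from the pose commanded when the call began, along the tool's axes at that moment; what a row does not reach only later rows make up. A row lasts 1/10 s, in which the tool goes at most 50 mm and 8.59 degrees, less where a joint would pass 70% of its speed; a pose out of reach is approached as far as the arm can. A call with a gripper value outside its range is refused whole. The fingers move at their own pace and stop on an object; "force" is the grip in N (left out, the last holds). Time passes only in rows, so rows that repeat a pose let the fingers close. It gives the time, the measured TCP pose, the force and the opening at its end, in the units of the state.
- manip.sense(): the state, without advancing time (a new reading comes with each control period).
- optics.capture(name): name is "side" or "top"; returns (picture, depth): 384x512x3 uint8, red, green, blue; 384x512 float32, mm along the optical axis (not along the pixel's ray), 0 where there is no reading.
- optics.camera_info(name): a dict with "fx", "fy", "cx", "cy" (pixels), "xyz" and "attitude" of the camera in the world. Camera axes: x right, y up, looking along -z (the intrinsics and any distortion apply to the point x, -y, -z); pixel columns grow to the right and rows downward; lengths in mm; the calibration is good to about 2 mm. A picture is of the moment at which its call begins. camera_info takes no time and is no camera call.
- manip.job_done(): hands the job in, once; it reports no verdict.
The state is a dict: "clock": time; "joints": joint angles; "joint_velocities": joint speeds; "joint_efforts": joint torques, N m; "eef_pos": TCP position; "ee_rot": TCP orientation; "wrist_force": force on the tool from outside, world axes, zero at the start; "wrist_torque": the same for the moment, N m; "finger_gap": opening from 0.0 (shut) to 1.0 (fully open).
Only numpy, scipy, OpenCV 4.12 (cv2) and the standard library are available. Lean on these libraries where they do the work, as an engineer would, in place of code of your own. Each camera call takes 0.05 s, during which the arm holds its last target.

### The job

Put the small steel pot on to warm: lift it up and off its hook by the strap handle and set it down gently, upright and fully on the warmer's round plate. Then turn the warmer's heat dial up, clockwise click by click, to the fifth mark after OFF without going past that click, and leave it there. Leave the bottles, the cup and the bead box where they are.

Things in the scene. Friction and masses are not known exactly. Their poses are not given: they have to be found in the camera images.
- pot: Steel pot, 96 mm across, 70 mm high, 0.25 to 0.5 kg, hanging upright on the hook stand. Origin at the centre of its underside, z up. A rigid strap handle (12 mm wide along x, 3 mm thick) arches over it in its y-z plane: from the rim at y = +-50 mm in to two upright legs 44 mm apart over their outer faces, 106 to 147 mm up, closed by a flat top (upper face 150 mm up) that rests on the hook's arm.
- pot_handle (a point): Middle between the two upright legs of the pot's strap handle, 128 mm above the pot's underside, 22 mm below the top of the strap. Axes as the pot's. The legs can be pinched here from outside, from above, closing along y; the hook's arm passes between them along x.
- hook: Fixed hook stand: round foot 100 mm across, 12 mm high; post 16 mm thick, 230 mm tall. Origin under the post at the work surface. At 210 mm height a round arm 8 mm thick runs level 88 mm along the stand's -x, then its end turns up (end top 236 mm high, 104 mm from the post). The pot hangs about 75 mm from the post: it must rise over 25 mm, then leave along the stand's -x.
- warmer: Fixed bench warmer: white steel case 200 mm wide (y), 280 mm deep (x from -135 to +145 mm), 80 mm high. Origin at its underside, z up. From x = -35 mm to its low front edge (44 mm high, at -x) the top slopes down at 20 degrees from level: this panel, facing up and to -x, carries the heat dial. The round plate lies on the case behind the panel.
- plate_top (a point): Centre of the top face of the warmer's round aluminium plate, 150 mm across, 98 mm above the work surface, free to stand on (no rim). Axes as the warmer's.
- dial_grip (a point): Point on the dial's axis, 28 mm out from the panel, at the height to grip. It turns with the dial: z points out of the panel along the axis, x along the bar to its pointer end. Black dial: flat skirt 62 mm across, 6 mm high; on it a bar grip 52 mm long, 14 mm wide, from 6 to 40 mm out from the panel, with a narrow nose and a white line at the pointer end.
- dial (a joint): Heat dial angle, rad: 0 at OFF, growing clockwise seen facing the panel. Click switch: OFF and nine settings 0.524 rad (30 degrees) apart, stops at both ends; fifth mark = 2.62. About 0.13 N m starts it out of a click; past half way it pulls itself into the next. OFF is the round dot at the lower left (half past seven); nine bars follow clockwise, growing wider. Starts at OFF, click 1 or 2.
- bottle_a: Clear resin bottle with white cap, 62 mm across and 148 mm high, origin at its underside; a bystander.
- bottle_b: A second bottle like bottle_a; a bystander.
- cup: Clear mixing cup, 74 mm across and 85 mm high, origin at its underside; a bystander.
- bead_box: Round clear box of beads with six compartments, 132 mm across and 28 mm high, origin at its underside; a bystander.

How it is judged:
By the outcome, as a careful person would: the job done as asked, in the order asked, and still so for the second after the job is handed in, with the robot touching nothing.
It also fails if it takes over 72 s, if anything falls off the work surface, if the arm or the gripper's body presses on something with over 40 N, if the wrist force passes 120 N, or if a joint passes its speed limit or range.

## Working session

There is one attempt and no reset: what is moved stays moved. The work goes in short steps, Python scripts to look and compute and a tool call to move; the robot and the scene stay as the last step left them, time stands still between calls to the robot, and variables do not carry over. Pictures are saved under pics/ and viewed, and the job is handed in when it is done.

Besides the shell and the picture viewer there is one more tool, called after "Call:" as name(argument=value, ...) on one line, values as JSON. step_arm: Moves the arm, as the interface text tells. Its arguments: {"type":"object","properties":{"targets":{"type":"array","items":{"type":"array","items":{"type":"array","items":{"type":"number"}}}},"force":{"type":"number"}},"required":["targets"]}

```bash
mkdir -p pics; ls
cat > h.py <<'E'
import numpy as np, cv2
from scipy.spatial.transform import Rotation as R
from workcell import manip, optics
def cap(n,tag):
    p,d=optics.capture(n); cv2.imwrite(f'pics/{tag}.png',cv2.cvtColor(p,cv2.COLOR_RGB2BGR)); np.save(f'pics/{tag}.npy',d); return p,d
def rot(a):
    a=np.array(a,float)
    return R.from_rotvec(a) if a.size==3 else R.from_matrix(a)
def world(n,d):
    c=optics.camera_info(n); h,w=d.shape
    u,v=np.meshgrid(np.arange(w),np.arange(h))
    P=np.stack([(u-c['cx'])/c['fx']*d,-(v-c['cy'])/c['fy']*d,-d],-1)
    return P@rot(c['attitude']).as_matrix().T+np.array(c['xyz'])
E
python3 - <<'E'
from h import *
for n in('side','top'):
    print(optics.camera_info(n)); cap(n,n+'0')
print(manip.sense())
E
```

```text
pics
{'fx': 431.0063095885141, 'fy': 431.0063095885141, 'cx': 255.43542154551278, 'cy': 188.72774953328863, 'xyz': array([ 397.61347974,  956.25928669, 1131.89803149]), 'attitude': array([ 0.14686986, -1.14357181, -2.69596186])}
{'fx': 365.31411290260223, 'fy': 365.31411290260223, 'cx': 254.0387644016887, 'cy': 190.9754140582299, 'xyz': array([ 508.19499131,  -19.70282307, 1165.00755682]), 'attitude': array([ 0.08885272, -0.08387358, -1.56813115])}
{'clock': 0.1, 'joints': array([ 1.03117846,  0.38379258,  0.04383068,  1.59943421, -0.01791121,
        1.16119768, -0.04992114]), 'joint_velocities': array([-6.41196243e-04, -2.13339315e-03, -9.35781135e-04, -3.37818079e-03,
       -9.70616465e-04,  4.67322778e-05, -7.77721007e-04]), 'joint_efforts': array([ 2.93182755e-03, -4.34724891e+01,  1.02944300e+00, -2.50452948e+01,
        1.08710272e-02,  5.43163173e-03, -2.05870214e-05]), 'eef_pos': array([ 277.64735175, -586.95634185,  302.57904839]), 'ee_rot': array([-3.06293261e+00, -6.87950727e-01,  1.01756707e-03]), 'wrist_force': array([0.23310417, 0.21505428, 0.43434798]), 'wrist_torque': array([ 0.00911245, -0.02531609, -0.0028056 ]), 'finger_gap': 1.0031386294699705}
```

View pics/side0.png

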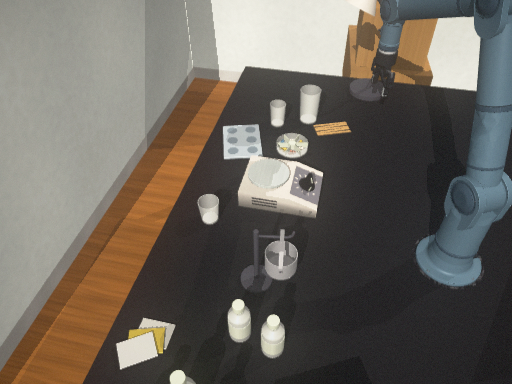

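View pics/top0.png

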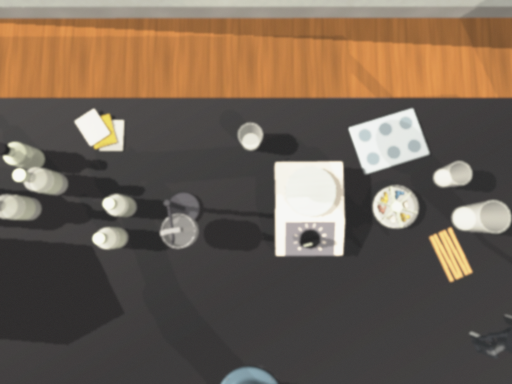

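Run:
```python
from h import *
t=cv2.imread('pics/top0.png');s=cv2.imread('pics/side0.png')
a=cv2.resize(t[150:270,80:240],None,fx=3.5,fy=3.5,interpolation=2)
b=cv2.resize(t[150:270,260:360],None,fx=5,fy=5,interpolation=2);cv2.imwrite('pics/t_pot.png',a);cv2.imwrite('pics/t_w.png',b)
cv2.imwrite('pics/s_c.png',cv2.resize(s[145:300,225:335],None,fx=4,fy=4*.95,interpolation=2))
for n in('top','side'):
    d=np.load(f'pics/{n}0.npy');W=world(n,d);print(n,(d==0).mean())
    ok=d>0
    P=W[ok]
    for nm,(x0,x1,y0,y1) in dict(pot=(350,600,60,350),warm=(320,620,-320,-60)).items():
        m=(P[:,0]>x0)&(P[:,0]<x1)&(P[:,1]>y0)&(P[:,1]<y1)&(P[:,2]>15)
        q=P[m];h=np.histogram(q[:,2],np.arange(10,260,10));print(nm,len(q),h[0])
        if nm=='warm':
            k=q[(abs(q[:,2]-98)<4)];print('plate',k.mean(0),k.min(0),k.max(0), np.median(k[:,2]))
            k=q[(abs(q[:,2]-80)<4)];print('case80',k.min(0),k.max(0),np.median(k[:,2]))
            k=q;print('all',k.min(0),k.max(0))
        else:
            for lo,hi in((200,245),(170,200),(110,160)):
                k=q[(q[:,2]>lo)&(q[:,2]<hi)]
                if len(k):print(lo,len(k),k.mean(0),k.min(0),k.max(0))
```

```text
top 0.004302978515625
pot 1186 [ 29   5   2   4   4 133 331  39  34  42  35  53 140  30  20  18  15   7
  10  13 170  33  19   0]
200 235 [531.79039793 197.74794378 217.63803614] [478.58312152 173.70269351 201.43317963] [590.8515393  218.51529808 237.89234566]
170 32 [545.46177355 189.17338267 182.88779375] [503.46017398 170.29551735 171.77933604] [589.70257023 213.69268119 197.80870937]
110 278 [516.408646   192.94412748 133.74439312] [464.39571204 143.13111003 110.81022234] [590.1855878  244.49473638 159.62245797]
warm 4146 [   0    7   17  343  519  484 1101  705  765  205    0    0    0    0
    0    0    0    0    0    0    0    0    0    0]
plate [ 582.4662111  -181.82214623   98.25848138] [ 466.11820257 -253.82026426   94.16512021] [ 619.96634819 -109.75868451  101.99063892] 98.24234943799775
case80 [ 474.31049919 -283.14231905   76.01064149] [619.30459362 -84.29625652  83.98590244] 79.99715684369028
all [ 438.64342554 -283.88919702   22.09857577] [619.96634819 -82.44099889 106.02253207]
side 0.004007975260416667
pot 1570 [ 68  11   6  10   9  48 208 110 130 119 136 129 178  3
[... 199 characters left out ...]
.00289347 183.76310711] [502.86078565 210.06786767 170.04493431] [590.79816341 223.49349662 198.78469426]
110 508 [518.13527097 205.87152205 128.95663356] [464.01857506 149.4331763  110.0176641 ] [590.97965071 250.53375131 159.11589026]
warm 2542 [ 50  94 106 255 331 302 526 399 335 144   0   0   0   0   0   0   0   0
   0   0   0   0   0   0]
plate [ 581.86667621 -176.27568595   98.47673617] [ 464.35825291 -252.1157921    94.00745414] [ 619.98766322 -104.21110635  101.99603785] 98.38932850211154
case80 [ 472.2715264  -286.14290159   76.01784538] [619.29594667 -77.6959839   83.97720899] 80.14634964913057
all [ 437.89183831 -286.14290159   15.05111892] [619.99236701 -75.26628593 107.95346312]
```

Run:
```python
from h import *
c=optics.camera_info
for n in('top','side'):
    c=optics.camera_info(n);print(n,rot(c['attitude']).as_matrix().round(3).tolist())
```

```text
top [[0.001, 0.994, -0.11], [-1.0, 0.001, -0.003], [-0.003, 0.11, 0.994]]
side [[-0.973, 0.153, -0.172], [-0.23, -0.677, 0.699], [-0.01, 0.72, 0.694]]
```

View pics/t_pot.png

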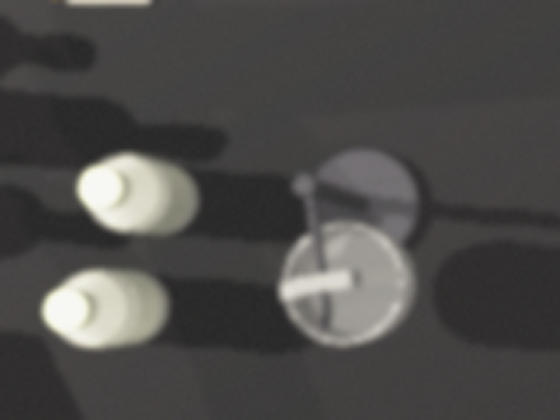

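View pics/t_w.png

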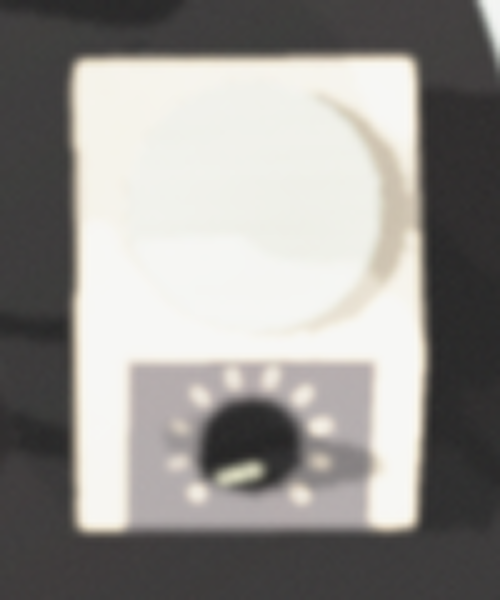

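View pics/s_c.png

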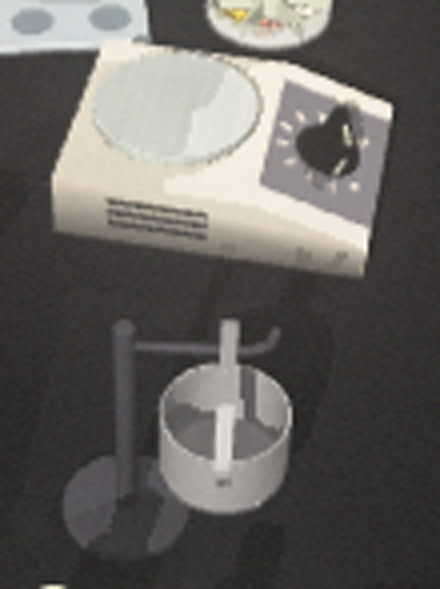

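```bash
cat > fit.py <<'E'
from h import *
from scipy.optimize import least_squares
for n in('top','side'):
    d=np.load(f'pics/{n}0.npy');W=world(n,d);P=W[d>0];print('==',n)
    print('table z',np.median(P[(P[:,2]<15)&(P[:,2]>-15)][:,2]))
    m=(abs(P[:,0]-590)<110)&(abs(P[:,1]+182)<100)&(P[:,2]>92)&(P[:,2]<104)&(P[:,0]>490)
    c,r=cv2.minEnclosingCircle(P[m][:,:2].astype(np.float32));print('plate circ',c,r,np.median(P[m][:,2]))
    m=(P[:,0]>420)&(P[:,0]<760)&(P[:,1]>-300)&(P[:,1]<-60)&(P[:,2]>35)&(P[:,2]<110)
    print('case',cv2.minAreaRect(P[m][:,:2].astype(np.float32)))
    q=P[(P[:,0]>440)&(P[:,0]<620)&(P[:,1]>130)&(P[:,1]<270)]
    k=q[(q[:,2]>200)&(q[:,2]<245)]
    for b in range(470,600,10):
        s=k[(k[:,0]>=b)&(k[:,0]<b+10)]
        if len(s):print(b,len(s),s[:,1].min().round(),s[:,1].max().round(),np.median(s[:,1]).round(1),np.median(s[:,2]).round(1),s[:,2].max().round(1))
    k=q[(q[:,2]>125)&(q[:,2]<145)&(q[:,0]<575)]
    c,r=cv2.minEnclosingCircle(k[:,:2].astype(np.float32));print('rim',c,r,k[:,2].max())
    f=lambda p:np.hypot(k[:,0]-p[0],k[:,1]-p[1])-48
    o=least_squares(f,[515,195],loss='soft_l1',f_scale=2);print(o.x)
E
python3 fit.py
```

```text
== top
table z 0.46467746905545937
plate circ (595.6528930664062, -183.0551300048828) 105.46493530273438 98.19582469424836
case ((579.7188720703125, -183.14724731445312), (280.5259704589844, 201.0801544189453), 0.43945860862731934)
470 3 188.0 193.0 190.0 234.0 235.8
480 14 187.0 194.0 189.5 228.1 237.9
490 12 189.0 196.0 192.1 215.7 218.8
500 38 175.0 216.0 196.4 216.3 220.7
510 59 174.0 219.0 190.3 216.8 221.2
520 13 194.0 202.0 196.6 212.6 218.2
530 12 196.0 202.0 199.0 213.8 216.2
540 10 197.0 205.0 200.6 213.1 214.6
550 11 199.0 205.0 202.2 213.1 216.9
560 13 200.0 209.0 203.2 211.8 216.9
570 19 200.0 212.0 204.6 216.1 233.7
580 30 199.0 215.0 204.6 228.3 232.7
590 1 208.0 208.0 208.0 226.3 226.3
rim (510.292724609375, 194.75350952148438) 50.7109489440918 144.84138607154705
[512.00371234 195.06600686]
== side
table z 0.7933898754979509
plate circ (595.2429809570312, -178.51785278320312) 105.92265319824219 98.66722824207659
case ((587.8447875976562, -179.61691284179688), (299.9955139160156, 211.68045043945312), 0.8916923403739929)
470 5 191.0 196.0 194.2 233.9 236.8
480 16 191.0 199.0 195.3 223.9 238.5
490 13 192.0 202.0 198.1 214.9 219.3
500 36 177.0 221.0 206.0 215.8 220.4
510 43 174.0 222.0 196.9 217.2 221.3
520 12 178.0 205.0 201.7 212.7 219.5
530 10 198.0 205.0 202.7 212.8 215.8
540 12 202.0 208.0 204.7 212.3 219.1
550 11 204.0 210.0 206.6 212.8 215.7
560 8 202.0 211.0 207.8 213.2 217.3
570 27 206.0 218.0 211.7 214.9 232.8
580 40 204.0 218.0 214.6 223.6 232.0
590 2 208.0 211.0 209.4 216.4 229.9
rim (512.2234497070312, 199.42332458496094) 51.613555908203125 144.06423300346967
[511.91242611 198.48779105]
```

Run:
```python
from h import *
from scipy.optimize import least_squares
for n in('top','side'):
    d=np.load(f'pics/{n}0.npy');W=world(n,d);P=W[d>0];print('==',n)
    m=(abs(P[:,0]-580)<95)&(abs(P[:,1]+182)<95)&(P[:,2]>93)&(P[:,2]<104)
    k=P[m]; s=k[abs(k[:,1]+182)<15];print('x ext',np.percentile(s[:,0],[0,1,5,99,100]),'y')
    k=k[k[:,0]>480]
    print('area centroid',k[:,:2].mean(0), np.sqrt(len(k)))
    for x0 in range(490,680,10):
        t=k[(k[:,0]>=x0)&(k[:,0]<x0+10)]
        if len(t):print(x0,len(t),t[:,1].min().round(),t[:,1].max().round(),end=' | ')
    print()
    q=P[(P[:,0]>498)&(P[:,0]<525)&(P[:,1]>165)&(P[:,1]<230)&(P[:,2]>213.5)&(P[:,2]<222)]
    r=cv2.minAreaRect(q[:,:2].astype(np.float32));print('strap',r,q.mean(0))
    l=cv2.fitLine(q[:,:2].astype(np.float32),cv2.DIST_HUBER,0,.01,.01).ravel();print(l,np.degrees(np.arctan2(-l[0]*np.sign(l[1]),abs(l[1]))))
    # panel plane and dial
    q=P[(P[:,0]>430)&(P[:,0]<530)&(P[:,1]>-240)&(P[:,1]<-125)]
    z0=44+(q[:,0]-439.7)*np.tan(np.radians(20)); hh=(q[:,2]-z0)*np.cos(np.radians(20))
    print('h hist',np.histogram(hh,np.arange(-12,50,4)))
    top=q[(hh>33)&(hh<46)];print('bar top',len(top),top.mean(0),cv2.minAreaRect(top[:,:2].astype(np.float32)))
    sk=q[hh>12];print('bar',sk.mean(0),len(sk))
```

```text
== top
x ext [486.18364465 486.81391235 558.58047399 673.75043921 674.21519416] y
area centroid [ 618.72393591 -182.24099847] 41.82104733265297
490 1 -202.0 -202.0 | 550 27 -206.0 -159.0 | 560 78 -223.0 -138.0 | 570 138 -236.0 -128.0 | 580 123 -245.0 -121.0 | 590 179 -251.0 -116.0 | 600 142 -253.0 -113.0 | 610 159 -254.0 -110.0 | 620 186 -256.0 -107.0 | 630 150 -254.0 -110.0 | 640 188 -255.0 -110.0 | 650 151 -252.0 -113.0 | 660 134 -249.0 -117.0 | 670 81 -243.0 -122.0 | 
strap ((510.9804382324219, 195.04104614257812), (24.519580841064453, 43.644920349121094), 24.166879653930664) [511.48801805 195.0262036  217.01562666]
[ 1.4315706e-01 -9.8969996e-01  5.1174976e+02  1.9482002e+02] 8.230573
h hist (array([  0,   2, 228, 601, 164,  28,  11,  11,   7,  15,  11,  21,  36,
        37,   3]), array([-12,  -8,  -4,   0,   4,   8,  12,  16,  20,  24,  28,  32,  36,
        40,  44,  48]))
bar top 94 [ 477.02391262 -181.06498107   99.17811263] ((476.4954528808594, -178.74691772460938), (14.460689544677734, 57.817726135253906), 13.81380844116211)
bar [ 480.33469959 -179.10997089   93.75520065] 
[... 371 characters left out ...]
106.0 | 650 68 -249.0 -107.0 | 660 69 -246.0 -113.0 | 670 29 -239.0 -115.0 | 
strap ((512.8355712890625, 197.8067626953125), (22.780088424682617, 45.75194549560547), 23.24603271484375) [511.63936307 198.1509765  217.11711736]
[ 1.2099004e-01 -9.9265373e-01  5.1187903e+02  1.9916151e+02] 6.9492435
h hist (array([  0,   3,  94, 267,  83,  36,   7,  11,   7,  10,  12,  14,  20,
        16,   2]), array([-12,  -8,  -4,   0,   4,   8,  12,  16,  20,  24,  28,  32,  36,
        40,  44,  48]))
bar top 46 [ 476.45045115 -177.54401778   99.09259377] ((476.850341796875, -177.7579803466797), (15.766779899597168, 51.90195846557617), 12.670888900756836)
bar [ 479.85532385 -172.49510108   91.5210143 ] 99
```

```bash
cat > go.py <<'E'
import sys
from h import *
def plan(x,y,z,yaw):  # yaw: angle (deg) of tool y axis in world, mod 180, measured of pot-y i.e. dir (-sin,cos)
    s=manip.sense();p=np.array(s['eef_pos']);Rm=rot(s['ee_rot']).as_matrix()
    dl=Rm.T@(np.array([x,y,z])-p)/10
    ty=Rm[:,1];a=np.degrees(np.arctan2(-ty[0],ty[1]))
    turn=-(yaw-a); turn=(turn+90)%180-90
    print('clock',round(s['clock'],2),'pos',p.round(1),'tooly yaw',round(a,1),'zaxis',Rm[:,2].round(3),'j',s['joints'].round(2),'F',s['wrist_force'].round(1),'gap',round(s['finger_gap'],3))
    print('shift cm',dl.round(2),'turn',round(turn,1),'or',round(turn-180*np.sign(turn),1))
if __name__=='__main__': plan(*map(float,sys.argv[1:5]))
E
python3 go.py 511.5 197 330 8.8
```

```text
clock 0.1 pos [ 277.6 -587.   302.6] tooly yaw -154.7 zaxis [-0.001  0.002 -1.   ] j [ 1.03  0.38  0.04  1.6  -0.02  1.16 -0.05] F [0.2 0.2 0.4] gap 1.003
shift cm [ 54.66 -60.87  -2.6 ] turn 16.5 or -163.5
```

Call:
step_arm(targets=[[[1.5,-1.7,-2.5,2,1],[4.5,-5,-2.5,4,1],[7.5,-8.4,-2.5,6,1],[10.5,-11.7,-2.5,8,1],[13.5,-15,-2.5,10,1],[16.5,-18.4,-2.5,12,1],[19.5,-21.7,-2.5,14,1],[22.5,-25,-2.5,16.5,1],[25.5,-28.4,-2.5,16.5,1],[28.5,-31.7,-2.5,16.5,1]]], force=60)

```text
clock: 1.1
eef_pos: [399.8, -177.2, 328.5]
ee_rot: [-3.132, -0.241, 0.001]
wrist_force: [0.5, 0.7, 0.0]
finger_gap: 1.003
```

```bash
python3 go.py 511.5 197 330 8.8
```

```text
clock 1.1 pos [ 399.8 -177.2  328.5] tooly yaw -171.2 zaxis [-0.001 -0.    -1.   ] j [ 0.59 -0.04 -0.26  2.04 -0.01  1.14 -1.08] F [0.5 0.7 0. ] gap 1.003
shift cm [ 16.77 -35.27  -0.15] turn 0.0 or -180.0
```

Call:
step_arm(targets=[[[1.8,-3.7,0,0,1],[3.6,-7.5,0,0,1],[5.4,-11.3,0,0,1],[7.2,-15.1,0,0,1],[9.0,-19,0,0,1],[10.8,-22.8,0,0,1],[12.7,-26.6,0,0,1],[14.5,-30.4,0,0,1],[16,-33.8,0,0,1],[16.6,-35.1,0,0,1]]])

```text
clock: 2.1
eef_pos: [509.7, 198.0, 328.7]
ee_rot: [-3.128, -0.251, 0.001]
wrist_force: [-0.6, -0.4, 0.2]
finger_gap: 1.005
```

```bash
python3 go.py 511.5 197 249 8.8
python3 - <<'E'
from h import *
for n in('top','side'):
    p,d=cap(n,n+'1')
    s=p[160:290,110:260] if n=='top' else p[140:290,200:340]
    cv2.imwrite(f'pics/{n}1c.png',cv2.cvtColor(cv2.resize(s,None,fx=4,fy=4,interpolation=2),4))
E
```

```text
clock 2.1 pos [509.7 198.  328.7] tooly yaw -170.8 zaxis [-0.001  0.003 -1.   ] j [ 0.12  0.22 -0.64  1.79  0.14  1.17 -1.97] F [-0.6 -0.4  0.2] gap 1.005
shift cm [0.17 0.15 7.97] turn 0.4 or -179.6
```

View pics/side1c.png

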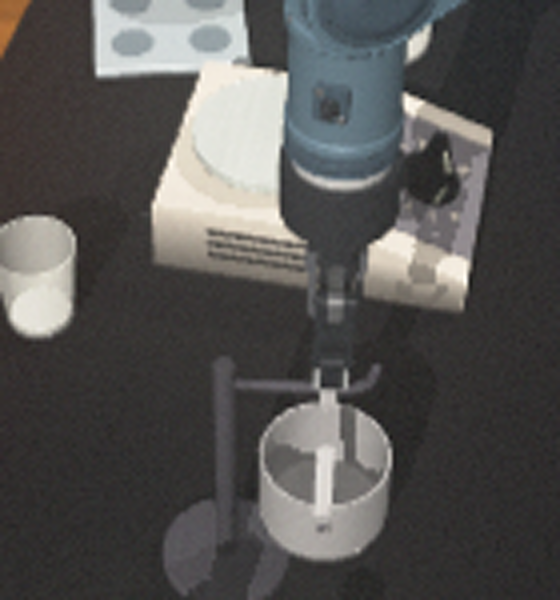

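The open fingers stand over the strap (pixel ~330,375 in the crop), in line with it; descending.

Call:
step_arm(targets=[[[0.15,0.1,0.8,0.4,1],[0.15,0.1,1.8,0.4,1],[0.15,0.1,2.8,0.4,1],[0.15,0.1,3.8,0.4,1],[0.15,0.1,4.8,0.4,1],[0.15,0.1,5.8,0.4,1],[0.15,0.1,6.7,0.4,1],[0.15,0.1,7.4,0.4,1],[0.15,0.1,7.9,0.4,1],[0.15,0.1,7.9,0.4,1]]])

```text
clock: 3.2
eef_pos: [511.5, 192.2, 249.1]
ee_rot: [3.133, 0.231, -0.002]
wrist_force: [0.0, -0.4, 0.7]
finger_gap: 1.003
```

```bash
python3 go.py 511.5 197 249 8.8
python3 - <<'E'
from h import *
for n in('top','side'):
    p,d=cap(n,n+'2')
    s=p[160:290,110:260] if n=='top' else p[190:290,220:320]
    cv2.imwrite(f'pics/{n}2c.png',cv2.cvtColor(cv2.resize(s,None,fx=5,fy=5,interpolation=2),4))
E
```

```text
clock 3.2 pos [511.5 192.2 249.1] tooly yaw -171.6 zaxis [-0.001 -0.    -1.   ] j [ 0.1   0.31 -0.62  1.87  0.21  1.02 -2.03] F [ 0.  -0.4  0.7] gap 1.003
shift cm [ 0.07 -0.47  0.01] turn -0.4 or 179.6
```

View pics/side2c.png

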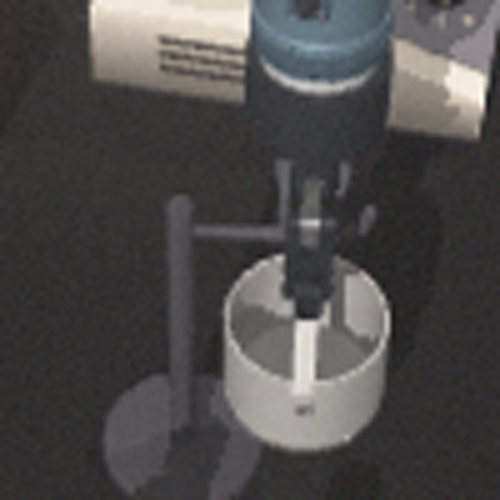

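The fingers straddle the strap legs, ~5 mm off centre in y; centring, then closing.

Call:
step_arm(targets=[[[0,-0.25,0,-0.4,1],[0,-0.5,0,-0.4,1],[0,-0.5,0,-0.4,1],[0,-0.5,0,-0.4,0.6],[0,-0.5,0,-0.4,0.5],[0,-0.5,0,-0.4,0.3],[0,-0.5,0,-0.4,0.3],[0,-0.5,0,-0.4,0.3]]], force=60)

```text
clock: 4.1
eef_pos: [511.3, 197.6, 250.2]
ee_rot: [-3.132, -0.242, -0.001]
wrist_force: [0.2, 0.7, 1.7]
finger_gap: 0.506
```

```bash
python3 go.py 511.5 197 289 8.8
python3 - <<'E'
from h import *
for n in('side',):
    p,d=cap(n,n+'3')
    s=p[190:290,220:320]
    cv2.imwrite(f'pics/{n}3c.png',cv2.cvtColor(cv2.resize(s,None,fx=5,fy=5,interpolation=2),4))
E
```

```text
clock 4.1 pos [511.3 197.6 250.2] tooly yaw -171.2 zaxis [ 0.001  0.    -1.   ] j [ 0.09  0.31 -0.62  1.87  0.21  1.02 -2.03] F [0.2 0.7 1.7] gap 0.506
shift cm [ 0.01  0.06 -3.88] turn 0.0 or -180.0
```

View pics/side3c.png

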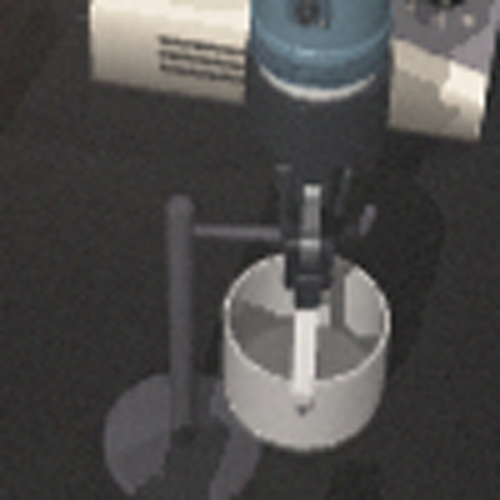

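Gap 0.506 ≈ 43 mm: the legs are gripped. Lifting 42 mm straight up.

Call:
step_arm(targets=[[[0,0,-0.3,0,0.3],[0,0,-0.8,0,0.3],[0,0,-1.4,0,0.3],[0,0,-2,0,0.3],[0,0,-2.6,0,0.3],[0,0,-3.2,0,0.3],[0,0,-3.8,0,0.3],[0,0,-4.2,0,0.3],[0,0,-4.2,0,0.3]]])

```text
clock: 5.05
eef_pos: [511.6, 197.6, 292.8]
ee_rot: [-3.132, -0.241, -0.003]
wrist_force: [-0.8, 0.1, -1.7]
finger_gap: 0.51
```

```bash
python3 go.py 412 181 292 8.8
python3 - <<'E'
from h import *
for n in('side',):
    p,d=cap(n,n+'4')
    s=p[170:290,220:320]
    cv2.imwrite(f'pics/{n}4c.png',cv2.cvtColor(cv2.resize(s,None,fx=5,fy=5,interpolation=2),4))
E
```

```text
clock 5.05 pos [511.6 197.6 292.8] tooly yaw -171.2 zaxis [ 0.002  0.001 -1.   ] j [ 0.11  0.26 -0.63  1.83  0.17  1.1  -2.  ] F [-0.8  0.1 -1.7] gap 0.51
shift cm [-10.1    0.11   0.06] turn 0.0 or -180.0
```

View pics/side4c.png

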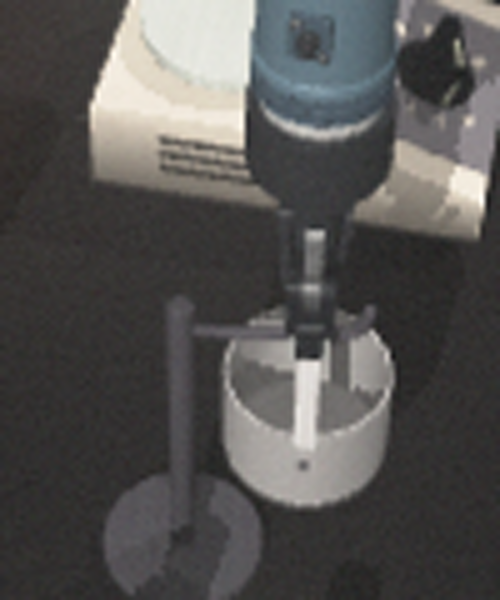

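The pot rose with the gripper, the hook's arm is now free between strap and bowl. Out along the stand's -x.

Call:
step_arm(targets=[[[-0.5,0,0,0,0.3],[-1.5,0,0,0,0.3],[-2.7,0,0,0,0.3],[-4,0,0,0,0.3],[-5.3,0,0,0,0.3],[-6.6,0,0,0,0.3],[-7.9,0,0,0,0.3],[-9.2,0.1,0,0,0.3],[-10.1,0.1,0,0,0.3],[-10.1,0.1,0,0,0.3]]])

```text
clock: 6.1
eef_pos: [410.1, 180.6, 291.8]
ee_rot: [3.131, 0.242, -0.0]
wrist_force: [-0.6, 0.1, -2.3]
finger_gap: 0.504
```

```bash
python3 go.py 412 181 350 8.8
python3 - <<'E'
from h import *
for n in('side',):
    p,d=cap(n,n+'5')
    s=p[170:290,220:340]
    cv2.imwrite(f'pics/{n}5c.png',cv2.cvtColor(cv2.resize(s,None,fx=5,fy=5,interpolation=2),4))
E
```

```text
clock 6.1 pos [410.1 180.6 291.8] tooly yaw -171.2 zaxis [-0.    -0.001 -1.   ] j [ 0.16  0.05 -0.67  2.05  0.03  1.06 -1.95] F [-0.6  0.1 -2.3] gap 0.504
shift cm [ 0.19 -0.01 -5.82] turn 0.0 or -180.0
```

View pics/side5c.png

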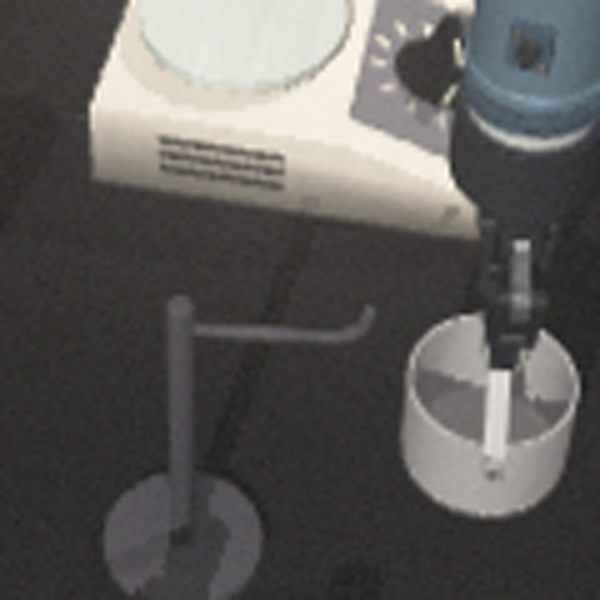

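Call:
step_arm(targets=[[[0,0.2,-1.2,0,0.3],[0.2,0.7,-2.6,0,0.3],[0.7,1.9,-4,0,0.3],[1.5,3.8,-5.2,0,0.3],[2.6,6.4,-5.8,0,0.3],[3.8,9.3,-5.8,0,0.3],[5,12.2,-5.8,0,0.3],[6.2,15.1,-5.8,0,0.3],[7.4,18,-5.8,0,0.3],[8.6,20.9,-5.8,0,0.3]]])

```text
clock: 7.15
eef_pos: [530.0, -14.1, 350.9]
ee_rot: [-3.132, -0.24, -0.002]
wrist_force: [0.6, 0.9, -2.8]
finger_gap: 0.509
```

```bash
python3 go.py 629 -180 350 8.8
```

```text
clock 7.15 pos [530.  -14.1 350.9] tooly yaw -171.2 zaxis [ 0.001  0.    -1.   ] j [ 0.37  0.15 -0.46  1.81  0.07  1.2  -1.53] F [ 0.6  0.9 -2.8] gap 0.509
shift cm [ 7.25 17.9   0.09] turn -0.0 or 180.0
```

Call:
step_arm(targets=[[[1.2,2.9,0,0,0.3],[2.4,5.8,0,0,0.3],[3.6,8.7,0,0,0.3],[4.8,11.6,0,0,0.3],[5.9,14.3,0,0,0.3],[6.7,16.3,0,0,0.3],[7.2,17.5,0,0,0.3],[7.4,17.9,0,0,0.3],[7.4,17.9,0,0,0.3],[7.4,17.9,0,0,0.3]]])

```text
clock: 8.15
eef_pos: [629.0, -176.2, 350.0]
ee_rot: [-3.131, -0.245, 0.0]
wrist_force: [-0.9, -0.3, -1.2]
finger_gap: 0.502
```

```bash
python3 go.py 629 -180 280 8.8
python3 - <<'E'
from h import *
for n in('top','side'):
    p,d=cap(n,n+'6');W=world(n,d)
    s=p[80:260,220:340] if n=='side' else p[140:270,250:370]
    cv2.imwrite(f'pics/{n}6c.png',cv2.cvtColor(cv2.resize(s,None,fx=3.3,fy=3.3,interpolation=2),4))
    P=W[d>0];k=P[(abs(P[:,0]-629)<75)&(abs(P[:,1]+180)<75)&(P[:,2]>135)&(P[:,2]<260)]
    print(np.histogram(k[:,2],np.arange(135,265,10))[0])
    b=k[(k[:,2]>215)&(k[:,2]<250)&(np.hypot(k[:,0]-629,k[:,1]+180)>38)]
    print(n,cv2.minEnclosingCircle(b[:,:2].astype(np.float32)),b[:,2].max())
E
```

```text
clock 8.15 pos [ 629.  -176.2  350. ] tooly yaw -171.1 zaxis [-0.     0.001 -1.   ] j [ 0.48  0.38 -0.35  1.52  0.13  1.26 -1.3 ] F [-0.9 -0.3 -1.2] gap 0.502
shift cm [-0.06  0.38  7.  ] turn 0.1 or -179.9
[  0   0   0 310  22  17  25  18  18  39  64   3]
top ((627.8632202148438, -174.2924041748047), 48.28432083129883) 248.2876041519728
[  0   0   0  24  82  99 105 105 121 115  79  15]
side ((631.4581298828125, -174.0477294921875), 52.645408630371094) 249.75802791052115
```

View pics/side6c.png

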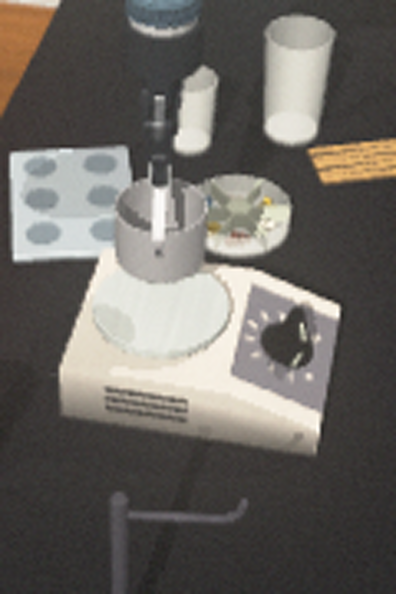

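View pics/top6c.png

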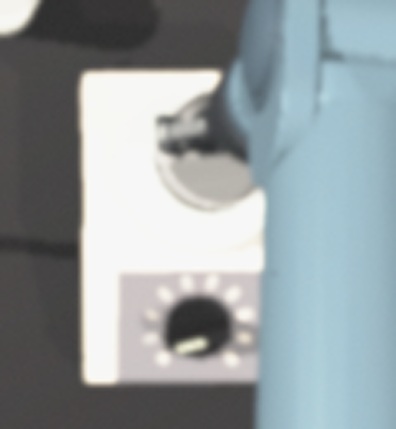

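Call:
step_arm(targets=[[[0,0.3,0.3,0,0.3],[0,0.6,1,0,0.3],[0,0.6,2,0,0.3],[0,0.6,3,0,0.3],[0,0.6,4,0,0.3],[0,0.6,4.9,0,0.3],[0,0.6,5.6,0,0.3],[0,0.6,6.1,0,0.3],[0,0.6,6.3,0,0.3],[0,0.6,6.4,0,0.3]]])

```text
clock: 9.25
eef_pos: [630.1, -184.0, 285.9]
ee_rot: [3.132, 0.241, 0.0]
wrist_force: [-0.1, -0.4, -2.8]
finger_gap: 0.509
```

Call:
step_arm(targets=[[[0,0,0.04,0,0.3],[0,0,0.08,0,0.3],[0,0,0.12,0,0.3],[0,0,0.16,0,0.3],[0,0,0.2,0,0.3]]])

```text
clock: 9.75
eef_pos: [630.1, -184.0, 284.0]
ee_rot: [3.132, 0.241, 0.0]
wrist_force: [0.3, 0.7, -3.1]
finger_gap: 0.507
```

```bash
python3 go.py 629 -182 281 8.8
python3 - <<'E'
from h import *
for n in('side',):
    p,d=cap(n,n+'7')
    s=p[130:230,220:340]
    cv2.imwrite(f'pics/{n}7c.png',cv2.cvtColor(cv2.resize(s,None,fx=5,fy=5,interpolation=2),4))
E
```

```text
clock 9.75 pos [ 630.1 -184.   284. ] tooly yaw -171.2 zaxis [ 0. -0. -1.] j [ 0.48  0.44 -0.34  1.58  0.16  1.15 -1.31] F [ 0.3  0.7 -3.1] gap 0.507
shift cm [-0.07 -0.21  0.3 ] turn 0.0 or -180.0
```

View pics/side7c.png

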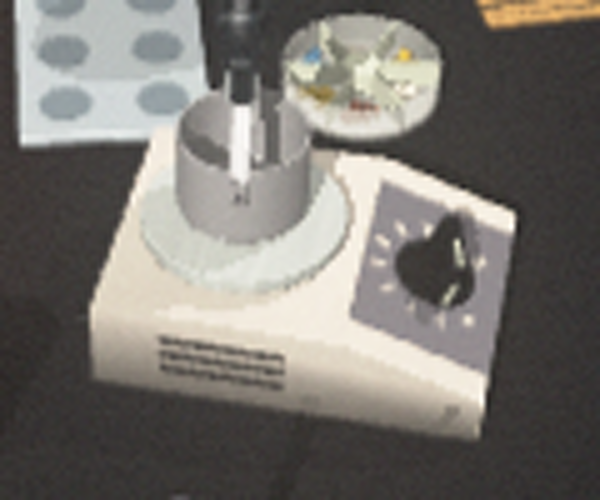

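Still ~3 mm above the plate (weight −3 N still on the wrist); lowering on in fine steps.

Call:
step_arm(targets=[[[0,0,0.05,0,0.3],[0,0,0.1,0,0.3],[0,0,0.15,0,0.3],[0,0,0.2,0,0.3]]])

```text
clock: 10.2
eef_pos: [630.0, -184.0, 281.8]
ee_rot: [-3.132, -0.241, 0.0]
wrist_force: [0.7, -0.2, -2.5]
finger_gap: 0.506
```

Call:
step_arm(targets=[[[0,0,0.05,0,0.3],[0,0,0.1,0,0.3],[0,0,0.1,0,0.3]]])

```text
clock: 10.5
eef_pos: [630.1, -183.9, 281.5]
ee_rot: [3.132, 0.241, 0.0]
wrist_force: [-1.2, -0.1, -0.1]
finger_gap: 0.505
```

Call:
step_arm(targets=[[[0,0,0.04,0,0.3],[0,0,0.04,0,0.3]]])

```text
clock: 10.7
eef_pos: [630.1, -184.0, 281.5]
ee_rot: [3.132, 0.241, 0.001]
wrist_force: [-1.9, -0.1, 3.7]
finger_gap: 0.501
```

```bash
python3 go.py 629 -182 281 8.8
```

```text
clock 10.7 pos [ 630.1 -184.   281.5] tooly yaw -171.2 zaxis [ 0. -0. -1.] j [ 0.48  0.44 -0.34  1.59  0.16  1.14 -1.31] F [-1.9 -0.1  3.7] gap 0.501
shift cm [-0.08 -0.21  0.05] turn 0.0 or -180.0
```

Seated (wrist now reads +3.7 N up). Releasing.

Call:
step_arm(targets=[[[0,0,0,0,0.55],[0,0,0,0,0.6],[0,0,0,0,0.7],[0,0,0,0,0.85],[0,0,0,0,1],[0,0,0,0,1],[0,0,0,0,1]]])

```text
clock: 11.4
eef_pos: [630.0, -184.0, 280.5]
ee_rot: [-3.132, -0.241, -0.0]
wrist_force: [0.3, -0.3, -0.3]
finger_gap: 1.001
```

Call:
step_arm(targets=[[[0,0,-0.5,0,1],[0,0,-1.5,0,1],[0,0,-3,0,1],[0,0,-4.5,0,1],[0,0,-6,0,1],[0,0,-7.5,0,1],[0,0,-8.5,0,1],[0,0,-9,0,1]]])

```text
clock: 12.2
eef_pos: [630.5, -184.0, 372.6]
ee_rot: [3.131, 0.241, 0.004]
wrist_force: [-0.7, 0.4, 0.1]
finger_gap: 0.999
```

```bash
python3 go.py 480.8 -179.5 200 90
python3 - <<'E'
from h import *
for n in('top','side',):
    p,d=cap(n,n+'8');W=world(n,d);P=W[d>0]
    s=p[130:230,220:340] if n=='side' else p[140:270,250:370]
    cv2.imwrite(f'pics/{n}8c.png',cv2.cvtColor(cv2.resize(s,None,fx=4.5,fy=4.5,interpolation=2),4))
    k=P[(abs(P[:,0]-629)<75)&(abs(P[:,1]+180)<75)&(P[:,2]>155)&(P[:,2]<180)]
    b=k[np.hypot(k[:,0]-629,k[:,1]+180)>38]
    print(n,cv2.minEnclosingCircle(b[:,:2].astype(np.float32)),b[:,2].max())
E
```

```text
clock 12.2 pos [ 630.5 -184.   372.6] tooly yaw -171.2 zaxis [ 0.003 -0.001 -1.   ] j [ 0.49  0.37 -0.35  1.49  0.13  1.3  -1.29] F [-0.7  0.4  0.1] gap 0.999
shift cm [-14.77  -2.76  17.22] turn -81.2 or 98.8
top ((628.8495483398438, -184.10679626464844), 49.04398727416992) 174.27607261110938
side ((630.2273559570312, -181.29132080078125), 51.89664840698242) 178.49943497954973
```

View pics/side8c.png

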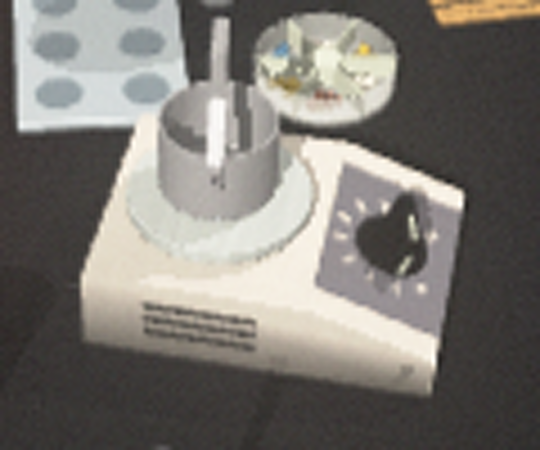

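View pics/top8c.png

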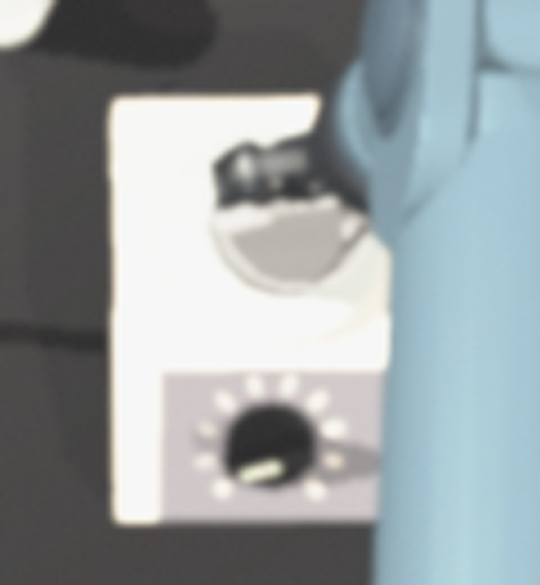

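Pot stands upright and centred on the plate (≈(629,−182), plate ≈(629,−181)). The dial's white line points left and ~15° down: click 1, so four clicks (120°) clockwise are needed. Moving above the dial.

Call:
step_arm(targets=[[[-1,-0.2,0,-8,1],[-3,-0.5,0,-16,1],[-5,-0.9,0,-24,1],[-7.5,-1.3,0,-32,0.8],[-10,-1.8,0,-40,0.6],[-12.5,-2.2,1.5,-48,0.5],[-14,-2.6,4,-56,0.5],[-14.8,-2.7,7,-64,0.5],[-14.8,-2.7,10,-72,0.5],[-14.8,-2.7,12,-80,0.5]]], force=40)

```text
clock: 13.3
eef_pos: [477.4, -179.7, 247.5]
ee_rot: [-2.236, -2.201, 0.003]
wrist_force: [-0.5, -0.2, 0.5]
finger_gap: 0.502
```

```bash
python3 go.py 480.5 -179.5 200 104.1
```

```text
clock 13.3 pos [ 477.4 -179.7  247.5] tooly yaw -90.9 zaxis [-0.004  0.001 -1.   ] j [ 0.74  0.22 -0.51  1.96  0.13  0.99  0.16] F [-0.5 -0.2  0.5] gap 0.502
shift cm [0.02 0.33 4.75] turn -15.0 or 165.0
```

Call:
step_arm(targets=[[[0,0.1,1,-7.5,0.5],[0,0.2,2.5,-15,0.5],[0,0.2,4,-15,0.5],[0,0.2,4.7,-15,0.5],[0,0.2,4.7,-15,0.5],[0,0.2,4.7,-15,0.5]]])

```text
clock: 13.9
eef_pos: [481.7, -180.0, 203.6]
ee_rot: [1.939, 2.472, 0.0]
wrist_force: [0.8, 0.7, -0.4]
finger_gap: 0.499
```

```bash
python3 go.py 480.5 -179.5 154 104.1
python3 - <<'E'
from h import *
for n in('top','side',):
    p,d=cap(n,n+'9')
    s=p[130:230,250:350] if n=='side' else p[190:270,260:360]
    cv2.imwrite(f'pics/{n}9c.png',cv2.cvtColor(cv2.resize(s,None,fx=5,fy=5,interpolation=2),4))
E
```

```text
clock 13.9 pos [ 481.7 -180.   203.6] tooly yaw -76.2 zaxis [ 0.  0. -1.] j [ 0.75  0.3  -0.53  1.99  0.19  0.9   0.36] F [ 0.8  0.7 -0.4] gap 0.499
shift cm [ 0.07 -0.11  4.96] turn -0.3 or 179.7
```

View pics/side9c.png

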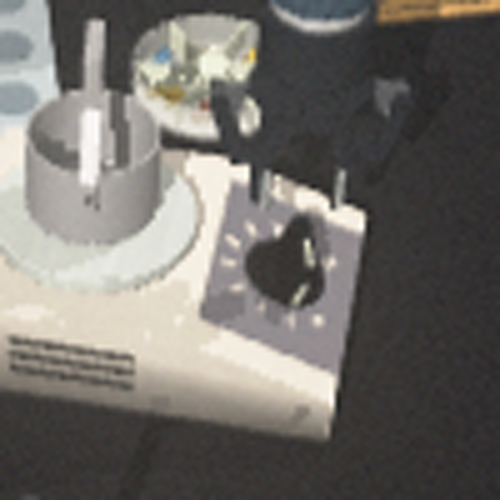

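View pics/top9c.png

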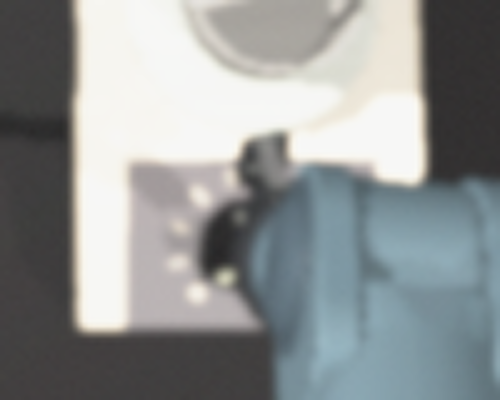

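Fingers hang above the dial, one uphill, one downhill. Descending carefully.

Call:
step_arm(targets=[[[0,-0.1,0.6,0,0.5],[0,-0.1,1.4,0,0.5],[0,-0.1,2.2,0,0.5],[0,-0.1,3,0,0.5],[0,-0.1,3.6,0,0.5],[0,-0.1,4.1,0,0.5],[0,-0.1,4.3,0,0.5],[0,-0.1,4.3,0,0.5]]])

```text
clock: 14.8
eef_pos: [480.5, -180.1, 160.1]
ee_rot: [-1.938, -2.472, 0.0]
wrist_force: [0.9, -0.2, -0.0]
finger_gap: 0.499
```

```bash
python3 go.py 480.5 -179.5 154 104.1
python3 - <<'E'
from h import *
for n in('side',):
    p,d=cap(n,n+'10')
    s=p[130:230,250:350] if n=='side' else p[190:270,260:360]
    cv2.imwrite(f'pics/{n}10c.png',cv2.cvtColor(cv2.resize(s,None,fx=5,fy=5,interpolation=2),4))
E
```

```text
clock 14.8 pos [ 480.5 -180.1  160.1] tooly yaw -76.2 zaxis [-0.001  0.    -1.   ] j [ 0.72  0.36 -0.51  2.02  0.24  0.82  0.32] F [ 0.9 -0.2 -0. ] gap 0.499
shift cm [0.06 0.01 0.61] turn -0.3 or 179.7
```

View pics/side10c.png

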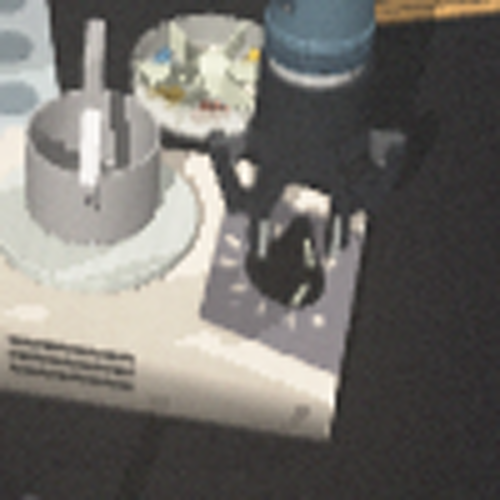

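Call:
step_arm(targets=[[[0,0,0.2,0,0.5],[0,0,0.4,0,0.5],[0,0,0.4,0,0.4],[0,0,0.4,0,0.3],[0,0,0.4,0,0.2],[0,0,0.4,0,0.1],[0,0,0.4,0,0.1]]], force=30)

```text
clock: 15.55
eef_pos: [477.9, -181.0, 156.4]
ee_rot: [-1.936, -2.468, 0.008]
wrist_force: [-6.7, -0.8, 6.7]
finger_gap: 0.206
```

```bash
python3 go.py 480.5 -179.5 154 104.1
python3 - <<'E'
from h import *
print(manip.sense()['wrist_torque'])
for n in('side',):
    p,d=cap(n,n+'11')
    s=p[130:230,250:350] if n=='side' else p[190:270,260:360]
    cv2.imwrite(f'pics/{n}11c.png',cv2.cvtColor(cv2.resize(s,None,fx=5,fy=5,interpolation=2),4))
E
```

```text
clock 15.55 pos [ 477.9 -181.   156.4] tooly yaw -76.2 zaxis [-0.007 -0.001 -1.   ] j [ 0.72  0.37 -0.5   2.02  0.24  0.82  0.32] F [-6.7 -0.8  6.7] gap 0.206
shift cm [0.08 0.29 0.24] turn -0.3 or 179.7
[-0.0464481   1.32549381  0.10445451]
```

View pics/side11c.png

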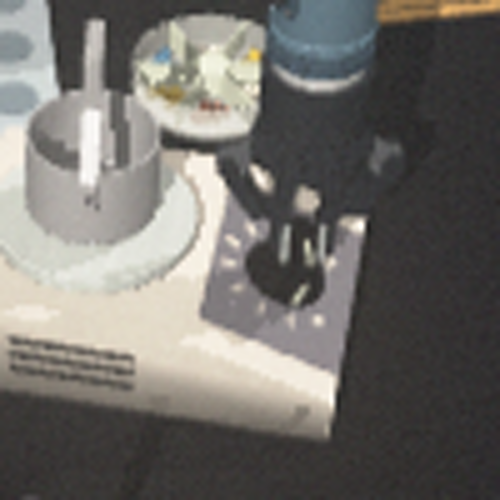

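The bar is gripped (gap 17.5 mm, small forces). Turning one click, 30°.

Call:
step_arm(targets=[[[0,-0.1,0,5,0.1],[0,-0.15,0,10,0.1],[0,-0.15,0,15,0.1],[0,-0.15,0,20,0.1],[0,-0.15,0,25,0.1],[0,-0.15,0,30,0.1],[0,-0.15,0,30,0.1]]])

```text
clock: 16.3
eef_pos: [477.6, -181.5, 156.9]
ee_rot: [-2.512, -1.884, 0.006]
wrist_force: [-5.4, -0.2, 7.0]
finger_gap: 0.202
```

```bash
python3 go.py 480.5 -179.5 154 104.1
python3 - <<'E'
from h import *
print(manip.sense()['wrist_torque'])
for n in('side',):
    p,d=cap(n,n+'12')
    s=p[130:230,250:350] if n=='side' else p[190:270,260:360]
    cv2.imwrite(f'pics/{n}12c.png',cv2.cvtColor(cv2.resize(s,None,fx=5,fy=5,interpolation=2),4))
E
```

```text
clock 16.3 pos [ 477.6 -181.5  156.9] tooly yaw -106.3 zaxis [-0.004 -0.001 -1.   ] j [ 0.64  0.35 -0.4   2.03  0.19  0.81 -0.16] F [-5.4 -0.2  7. ] gap 0.202
shift cm [0.27 0.22 0.29] turn -30.4 or 149.6
[-0.09039793  0.81969025  0.14339744]
```

View pics/side12c.png

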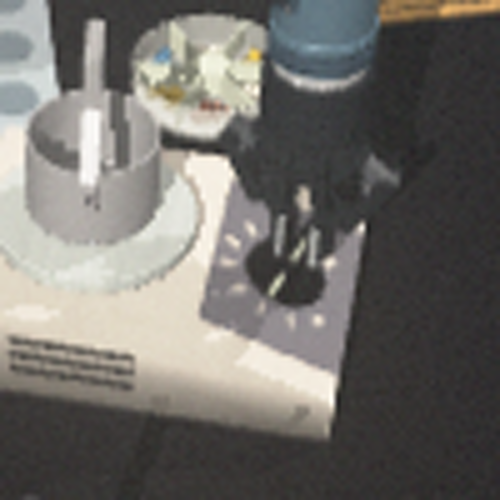

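The white line has turned with the grip (now at ~(285,275)); next click.

Call:
step_arm(targets=[[[0,0,0,5,0.1],[0,0,0,10,0.1],[0,0,0,15,0.1],[0,0,0,20,0.1],[0,0,0,25,0.1],[0,0,0,30,0.1],[0,0,0,30,0.1]]])

```text
clock: 17.05
eef_pos: [476.9, -181.9, 157.1]
ee_rot: [-2.915, -1.17, 0.009]
wrist_force: [-6.7, -0.5, 8.5]
finger_gap: 0.186
```

Call:
step_arm(targets=[[[0,0,0,5,0.1],[0,0,0,10,0.1],[0,0,0,15,0.1],[0,0,0,20,0.1],[0,0,0,25,0.1],[0,0,0,30,0.1],[0,0,0,30,0.1]]])

```text
clock: 17.75
eef_pos: [476.5, -181.4, 156.9]
ee_rot: [3.119, 0.376, -0.01]
wrist_force: [-7.4, -0.9, 8.9]
finger_gap: 0.164
```

```bash
python3 go.py 480.5 -179.5 154 104.1
python3 - <<'E'
from h import *
print(manip.sense()['wrist_torque'])
for n in('top','side',):
    p,d=cap(n,n+'13')
    s=p[130:230,250:350] if n=='side' else p[190:270,260:360]
    cv2.imwrite(f'pics/{n}13c.png',cv2.cvtColor(cv2.resize(s,None,fx=5,fy=5,interpolation=2),4))
E
```

```text
clock 17.75 pos [ 476.5 -181.4  156.9] tooly yaw -166.2 zaxis [-0.007 -0.001 -1.   ] j [ 0.47  0.33 -0.21  2.03  0.1   0.8  -1.13] F [-7.4 -0.9  8.9] gap 0.164
shift cm [ 0.44 -0.09  0.28] turn 89.7 or -90.3
[-0.22998744  1.32488355  0.256752  ]
```

View pics/side13c.png

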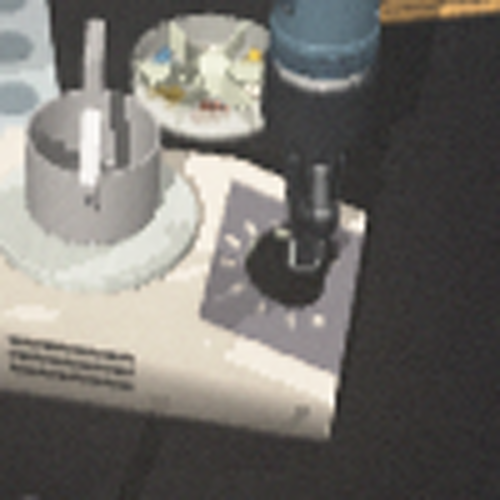

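View pics/top13c.png

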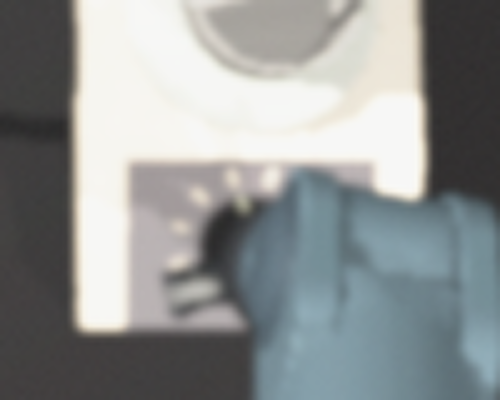

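Top view: the pointer end at ~(243,202) aims at the fourth bar after OFF (233,178). One last click.

Call:
step_arm(targets=[[[0,0,0,5,0.1],[0,0,0,10,0.1],[0,0,0,15,0.1],[0,0,0,20,0.1],[0,0,0,25,0.1],[0,0,0,30,0.1],[0,0,0,30,0.1],[0,0,0,30,0.1]]])

```text
clock: 18.65
eef_pos: [476.9, -180.6, 156.5]
ee_rot: [-3.11, 0.442, 0.009]
wrist_force: [-5.0, -0.3, 7.0]
finger_gap: 0.159
```

```bash
python3 go.py 480.5 -179.5 154 104.1
python3 - <<'E'
from h import *
print(manip.sense()['wrist_torque'])
for n in('top',):
    p,d=cap(n,n+'14')
    s=p[130:230,250:350] if n=='side' else p[190:270,260:360]
    cv2.imwrite(f'pics/{n}14c.png',cv2.cvtColor(cv2.resize(s,None,fx=5,fy=5,interpolation=2),4))
E
```

```text
clock 18.65 pos [ 476.9 -180.6  156.5] tooly yaw 163.8 zaxis [-0.006  0.001 -1.   ] j [ 0.39  0.32 -0.12  2.04  0.05  0.79 -1.62] F [-5.  -0.3  7. ] gap 0.159
shift cm [ 0.32 -0.2   0.24] turn 59.7 or -120.3
[0.81222102 0.91039331 0.41748921]
```

View pics/top14c.png

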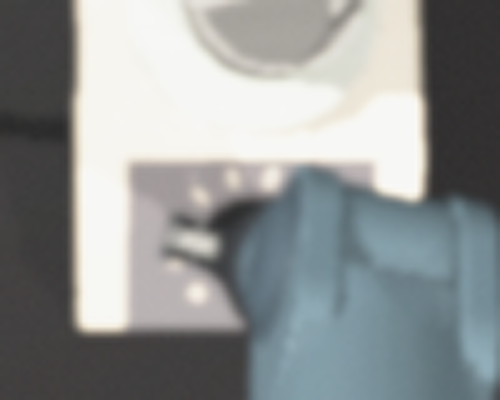

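Tool yaw is at the planned end angle. Releasing and lifting clear.

Call:
step_arm(targets=[[[0,0,0,0,0.3],[0,0,0,0,0.5],[0,0,0,0,0.5],[0,0,0,0,0.5],[0,0,0,0,0.5]]])

```text
clock: 19.2
eef_pos: [479.5, -180.4, 156.6]
ee_rot: [-3.11, 0.442, -0.001]
wrist_force: [0.8, 0.4, -0.9]
finger_gap: 0.494
```

Call:
step_arm(targets=[[[0,0,-0.5,0,0.5],[0,0,-1.5,0,0.5],[0,0,-3,0,0.5],[0,0,-5,0,0.5],[0,0,-7,0,0.5],[0,0,-9,0,0.5],[0,0,-11,0,0.5],[0,0,-13,0,0.5],[0,0,-15,0,0.5],[0,0,-16,0,0.5]]])

```text
clock: 20.2
eef_pos: [480.1, -180.9, 319.5]
ee_rot: [3.109, -0.442, 0.007]
wrist_force: [-0.1, -0.5, -0.0]
finger_gap: 0.5
```

```bash
python3 go.py 440 60 320 163.8
```

```text
clock 20.2 pos [ 480.1 -180.9  319.5] tooly yaw 163.8 zaxis [ 0.004 -0.001 -1.   ] j [ 0.4   0.11 -0.13  1.9   0.02  1.12 -1.59] F [-0.1 -0.5 -0. ] gap 0.5
shift cm [-10.57 -22.01  -0.1 ] turn 0.0 or -180.0
```

Moving aside to clear the view.

Call:
step_arm(targets=[[[-0.8,-1.7,0,0,0.5],[-2.1,-4.4,0,0,0.5],[-3.5,-7.3,0,0,0.5],[-4.9,-10.2,0,0,0.5],[-6.3,-13.1,0,0,0.5],[-7.7,-16,0,0,0.5],[-9,-18.7,0,0,0.5],[-10,-20.8,0,0,0.5],[-10.5,-21.8,0,0,0.5],[-10.5,-21.8,0,0,0.5]]])

```text
clock: 21.2
eef_pos: [438.8, 59.4, 316.6]
ee_rot: [3.111, -0.437, 0.0]
wrist_force: [0.3, -0.2, 0.2]
finger_gap: 0.497
```

Run:
```python
from h import *
for n in('top','side',):
    p,d=cap(n,n+'15');W=world(n,d);P=W[d>0]
    s=p[120:240,220:350] if n=='side' else p[150:270,260:360]
    cv2.imwrite(f'pics/{n}15c.png',cv2.cvtColor(cv2.resize(s,None,fx=4.8,fy=4.8,interpolation=2),4))
    k=P[(abs(P[:,0]-629)<75)&(abs(P[:,1]+180)<75)&(P[:,2]>155)&(P[:,2]<180)]
    b=k[np.hypot(k[:,0]-629,k[:,1]+180)>38]
    print(n,cv2.minEnclosingCircle(b[:,:2].astype(np.float32)),b[:,2].min(),b[:,2].max())
    q=P[(P[:,0]>430)&(P[:,0]<530)&(P[:,1]>-240)&(P[:,1]<-125)]
    z0=44+(q[:,0]-439.7)*np.tan(np.radians(20)); hh=(q[:,2]-z0)*np.cos(np.radians(20))
    top=q[(hh>33)&(hh<46)];print('bar top',len(top),cv2.minAreaRect(top[:,:2].astype(np.float32)))
print(manip.sense()['eef_pos'])
```

```text
top ((632.78662109375, -186.21136474609375), 51.453590393066406) 155.01245494647367 179.69847711341185
bar top 87 ((479.1597900390625, -183.70040893554688), (14.790867805480957, 51.78053283691406), 72.97660064697266)
side ((632.1853637695312, -181.79815673828125), 52.97467803955078) 155.0252755690817 179.39529511684066
bar top 21 ((491.94085693359375, -183.483642578125), (17.754636764526367, 19.648902893066406), 11.26683521270752)
[439.26250347  56.88751595 316.4652153 ]
```

View pics/side15c.png

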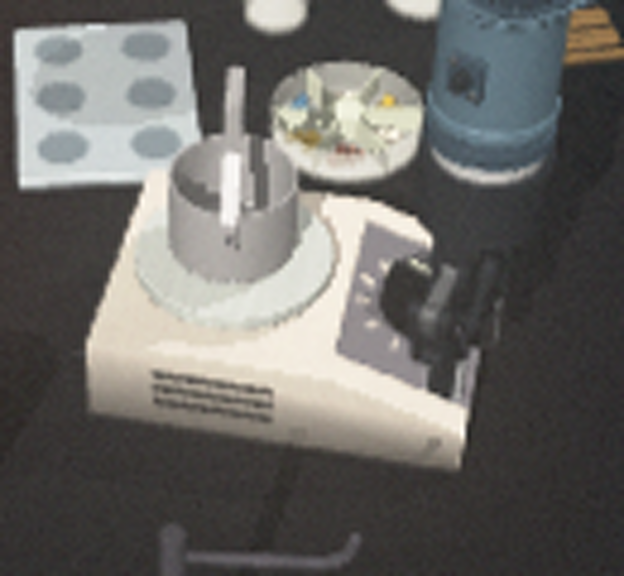

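View pics/top15c.png

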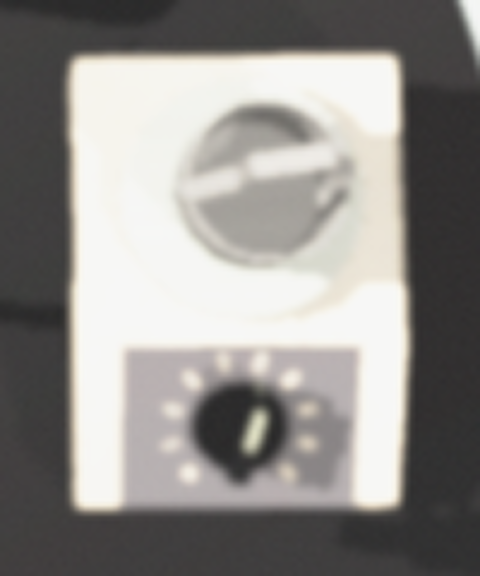

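View pics/top15.png

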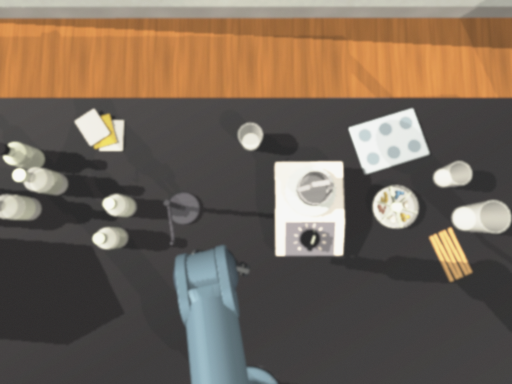

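The final top view shows the white line turned up-right at about 73°, towards the fifth bar after OFF (260,362 in the crop). The pot is inside the plate. In the full picture the bottles (120,205 and 110,238), cup (250,136) and bead box (396,207) are where they began.

```bash
python3 -c "
from h import *
print(manip.job_done(), manip.sense()['clock'])"
```

```text
the job is handed in; nothing more can be done
the job is handed in; nothing more can be done
```

The pot is warming: I lifted it 42 mm up and off the hook by its strap handle and set it gently on the warmer's plate. I then turned the dial from click 1 to the fifth mark, click by click in four 30° turns, and let go. The job was handed in at about 21 s of the 72 s allowed.

**Last checks:**
- **Pot:** It stands upright and fully on the plate. Right after release I measured its centre within about 3 mm of the plate's. The last fits, from noisier points, read up to about 6 mm off, still well inside the 27 mm margin.
- **Dial:** In the top view the bar lies at about 73°, against 74° expected for the fifth mark, with the white line on the upper right. The side camera could not confirm it because the gripper blocked its view of the dial.
- **Forces:** The highest wrist force I read was about 11 N, far below the limit.
- **Other things:** The bottles, cup and bead box look unmoved in the top picture, compared by eye. The arm was clear of everything.

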